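# Find and mark the balance point of a sample-carrier bar

## Robot

A 7-joint arm with a two-finger parallel gripper is mounted at the origin on the work surface. World frame = base frame: x ahead of the robot, y to its left, z up, the work surface at z = 0. Lengths are in m, angles in rad, forces in N, time in s.
With the tool pointing down it reaches from about 0.425 to 1.025 m from the base axis. Payload 3.6 kg.
Tool frame: the origin (TCP) lies midway between the tips of the shut fingers; the grasp point (between the pads) lies 19 mm behind it; z points along the fingers, y is the line along which they close (so a half turn about z gives the same grasp; the last joint's range is limited). The gripper opens to 85 mm and grips with 20 to 120 N. Pads are 22 mm wide; open, the fingers measure 114 mm over their backs; the gripper's body (76 mm by 85 mm) begins 54 mm behind the grasp point. The pads swing forward as they close: fully open they stand 13 mm farther back than shut.
Start: joints at [-1.407, 0.591, 0.048, 1.609, -0.033, 0.943, -0.034], TCP at [0.185, 0.701, 0.231] pointing down, gripper open.
Joint ranges: [-2.69, 2.69], [-0.47, 2.24], [-1.27, 1.36], [0.19, 2.51], [-1.53, 4.68], [0.08, 2.07], [-3.09, 3.09]. Speed limits (rad/s): [2.57, 2.57, 3.14, 3.14, 3.14, 3.14, 3.14].

## Interface

Orientations are given as a unit quaternion [x, y, z, w].
In Python, from rig import state, read_camera, camera_model, sign_off, search_frame gives the robot as it stands.
- The arm moves only by the shell command python3 -m handwheel 'ROWS'. ROWS is a JSON object of lists of equal length, an entry for each row: "rot": the turn, a rotation vector about the tool's x, y, z in rad, a list of three; "linear": the shift along the tool's x, y, z in m, a list of three; "gripper": the closure, from -1 (fully open) to 1 (shut). A call has 1 to 12 rows; each row is the pose to reach, as a shift and turn from the pose commanded when the call began, along the tool's axes at that moment; what a row does not reach only later rows make up. A row lasts 1/8 s, in which the tool goes at most 62.5 mm and 10.7 degrees, less where a joint would pass 70% of its speed; a pose out of reach is approached as far as the arm can. A call with a gripper value outside its range is refused whole. The fingers move at their own pace and stop on an object; the grip force is fixed at half the most. Time passes only in rows, so rows that repeat a pose let the fingers close. It gives the time, the measured TCP pose, the force, the opening and the grip force at its end, in the units of the state.
- state(): the state, without advancing time (a new reading comes with each control period).
- read_camera(name): name is "scene" or "top"; returns (picture, depth): 420x560x3 uint8, red, green, blue; 420x560 float32, m along the optical axis (not along the pixel's ray), 0 where there is no reading.
- camera_model(name): a dict with "fx", "fy", "cx", "cy" (pixels), "view" (4x4, takes a point from world to camera coordinates). Camera axes: x right, y up, looking along -z (the intrinsics and any distortion apply to the point x, -y, -z); pixel columns grow to the right and rows downward; lengths in m; the calibration is good to about 2 mm. A picture is of the moment at which its call begins. camera_model takes no time and is no camera call.
- sign_off(): hands the job in; it is judged then, once.
Trained networks look in the newest picture that a camera, given by its name, has taken for a name from the list of things; names that differ only in an ending like _2 or _b are one class to them, and where a whole thing is asked for, a point or a joint stands for the part that bears it (a point fixed in the world has none). Each returns a list of dicts, best first, with "confidence" (0 to 1); they miss things now and then, are a little off and sometimes report something else, mostly with a low value. They report only what shows in the picture. A call takes as long as a camera call.
- search_frame(camera, query): "at" ([x, y, z] in m, in the coordinates of the camera as it stood for that picture, good to about 4 mm: the middle of the surface that is visible of it).
The state is a dict: "time_s": time; "joints": joint angles; "joint_vel": joint speeds; "joint_efforts": joint torques, N m; "eef_pos": TCP position; "orientation": TCP orientation; "force": force on the tool from outside, world axes, zero at the start; "ft_torque": the same for the moment, N m; "finger_gap": opening from 0.0 (shut) to 1.0 (fully open); "gripper_force": force on a finger pad.
Only numpy, scipy, OpenCV 4.12 (cv2) and the standard library are available. Lean on these libraries where they do the work, as an engineer would, in place of code of your own. Each camera call takes 0.05 s, during which the arm holds its last target. There are 200 camera calls.

## Task

Before this carrier bar goes into the thermobalance its balance point has to be marked. Slide the bar along the knife edge of the stand, gently and without lifting it off, until it balances level by itself with nothing touching it; then press the marking pin's cap down so that the pin stamps the balanced bar, and let the pin spring back up, leaving the bar still balanced. Leave everything else on the table where it is.

Things in the scene. Friction and masses are not known exactly. Their poses are not given: they have to be found in the camera images.
- bar: Loose aluminium carrier bar 14 mm wide and high with a steel head at one end; 300 mm long over all along its y axis, plain end at y = -150 mm. Origin: middle of the underside; z up. 0.36 to 0.44 kg. It lies across the knife, head side down on an end rest, about 0.07 rad off level. Sliding it takes about 2 to 5 N; over 20 N on it is too rough.
- bar_mid (a point): Middle of the bar's 300 mm length, 7 mm above its underside; axes as the bar. Head low reads as negative roll (about x). The balance point lies unseen, 8 to 35 mm from here towards the head (+y): the head's ballast differs from bar to bar. A finger left against the bar's end holds it by friction and hides the balance: read the tilt only with the finger drawn clear.
- head_end (a point): Centre of the bar's end face at the head, y = +150 mm, 11 mm above the underside. The head is 24 mm wide, 22 mm high, 30 mm long, flush with the bar underneath.
- knife_top (a point): Middle of the knife edge's flat top, 70 mm above the table, 8 mm along y, 30 mm along x; z up. Fixed to the stand. The bar slides along this point's y axis between four guide posts (at y = -24 and +24 mm, inner faces at x = -9 and +9 mm, tops 10 mm above the knife's). The bar balances only while its centre of mass is over the 8 mm top; it takes about 1 s to settle.
- rest_low (a point): Where the top of the end rest on the head's side comes down to, 85 mm from the knife along y, 6 mm below the knife's top. The two rests (at +85 and -85 mm, 18 mm discs) are light, oil-damped plungers that sink 5.5 mm under the bar and rise by themselves. Stand: base 130 by 230 mm, 12 mm thick; C-frame with a column 39 to 61 mm from the knife in +x and an arm 112 to 130 mm above the table.
- marker: The marking pin: vertical, steel, 8 mm across, pointed, sliding down in the frame's arm straight over the knife's middle. Origin at its lower tip, 92 mm above the table when up, 8 mm above a balanced bar. A return spring (200 N/m; 2 N when up, 3.6 N at the bar) lifts it when let go.
- cap_top (a point): Centre of the top of the round black cap (28 mm across, 16 mm high) on the pin, 172 mm above the table when up. Pressed down with closed fingers it takes the pin along: after 8 mm the pin meets the bar, then the cap yields on a 2500 N/m spring. 10 to 16 N on the cap stamps a clean mark (at least 4 N must reach the bar); over 20 N of pin on bar spoils it.
- crucible_a: Bystander: small white ceramic crucible, 32 mm across, 28 mm high, standing near the stand; origin under its centre.
- crucible_b: Bystander: white ceramic crucible, 40 mm across, 34 mm high, standing near the stand; origin under its centre.
- jar: Bystander: glass jar with black cap, 60 mm across, 85 mm high; origin under its centre.
- tray: Bystander: aluminium compartment tray 110 by 160 mm, 30 mm high; origin under its centre.
- disc_tub: Bystander: clear round tub on a black foot, 130 mm across, 77 mm high; origin under its centre.

How it is judged:
By the outcome, as a careful person would: the job done as asked, in the order asked, and still so for the second after the job is handed in, with the robot touching nothing.
It also fails if it takes over 72 s, if anything falls off the work surface, if the arm or the gripper's body presses on something with over 40 N, if the wrist force passes 120 N, or if a joint passes its speed limit or range.

## Working session

There is one attempt and no reset: what is moved stays moved. The work goes in short steps, Python scripts to look and compute and a shell command to move; the robot and the scene stay as the last step left them, time stands still between calls to the robot, and variables do not carry over. Pictures are saved under pics/ and viewed, at most 10 in all, crops included, and the job is handed in when it is done.

```bash
mkdir -p pics; ls
cat > h.py <<'E'
import numpy as np,cv2
from rig import *
def w(cam,p):
    V=np.array(camera_model(cam)["view"]);return (np.linalg.inv(V)@np.r_[p,1])[:3]
def cloud(cam,d):
    m=camera_model(cam);v,u=np.mgrid[:d.shape[0],:d.shape[1]]
    k=np.array([[m["fx"],0,m["cx"]],[0,m["fy"],m["cy"]],[0,0,1]])
    P=np.stack([(u-m["cx"])/m["fx"]*d,-(v-m["cy"])/m["fy"]*d,-d,np.ones_like(d)],-1)
    return P@np.linalg.inv(np.array(m["view"])).T[:,:3]
def px(cam,p):
    m=camera_model(cam);c=np.array(m["view"])@np.r_[p,1];return m["cx"]-m["fx"]*c[0]/c[2],m["cy"]+m["fy"]*c[1]/c[2]
E
python3 - <<'E'
from h import *
np.set_printoptions(precision=4,suppress=True)
print(state())
for c in ["scene","top"]:
    p,d=read_camera(c);cv2.imwrite(f"pics/{c}0.png",p[...,::-1]);np.save(c+"d.npy",d);print({k:v for k,v in camera_model(c).items()})
    for q in ["bar","head_end","knife_top","cap_top","marker","rest_low","bar_mid","crucible_a","jar","tray","disc_tub"]:
        r=search_frame(c,q)
        print(c,q,[(w(c,x["at"]).round(3),round(x["confidence"],2)) for x in r[:2]])
E
```

```text
pics
{'time_s': 0.0, 'joints': array([-1.4065,  0.5921,  0.0483,  1.6099, -0.0333,  0.9427, -0.0337]), 'joint_vel': array([-0.0008,  0.0004, -0.0009, -0.0014, -0.0005,  0.0005,  0.0003]), 'joint_efforts': array([  0.0006, -54.8696,   1.5465, -19.8112,   0.0094,   0.0089,
         0.    ]), 'eef_pos': array([0.1846, 0.7002, 0.2301]), 'orientation': array([ 0.1285,  0.9917, -0.0011, -0.0001]), 'force': array([ 0.015 ,  0.1872, -0.188 ]), 'ft_torque': array([-0.0149,  0.0092,  0.0148]), 'gripper_force': 0.0, 'finger_gap': 0.9992190714761418}
{'fx': 514.3631579752375, 'fy': 514.3631579752375, 'cx': 277.8890336935759, 'cy': 206.9092397561384, 'view': array([[-0.6259,  0.7797, -0.0157,  0.3952],
       [-0.4492, -0.3439,  0.8246,  0.1242],
       [ 0.6376,  0.5232,  0.5655, -1.4138],
       [ 0.    ,  0.    ,  0.    ,  1.    ]])}
scene bar [(array([0.534, 0.113, 0.081]), 0.64), (array([0.63 , 0.05 , 0.028]), 0.29)]
scene head_end [(array([0.538, 0.115, 0.08 ]), 0.67), (array([0.431, 0.119, 0.022]), 0.65)]
scene knife_top [(array([0.544, 0.044, 0.007]), 0.98)]
scene cap_top [(array([0.516, 
[... 808 characters left out ...]
.    ,  0.    ,  1.    ]])}
top bar [(array([0.521, 0.09 , 0.084]), 0.63)]
top head_end [(array([0.517, 0.091, 0.08 ]), 0.76)]
top knife_top [(array([0.514, 0.038, 0.011]), 0.94)]
top cap_top [(array([0.507, 0.044, 0.173]), 0.65), (array([0.523, 0.092, 0.087]), 0.17)]
top marker [(array([0.51 , 0.038, 0.173]), 0.58)]
top rest_low [(array([0.508, 0.04 , 0.015]), 0.75)]
top bar_mid [(array([0.52 , 0.088, 0.087]), 0.86)]
top crucible_a [(array([0.425, 0.126, 0.018]), 0.71), (array([0.623, 0.06 , 0.013]), 0.6)]
top jar [(array([ 0.708, -0.295,  0.084]), 0.72)]
top tray [(array([0.756, 0.211, 0.012]), 0.72), (array([0.423, 0.124, 0.017]), 0.38)]
top disc_tub [(array([0.781, 0.021, 0.079]), 0.97)]
```

View pics/scene0.png

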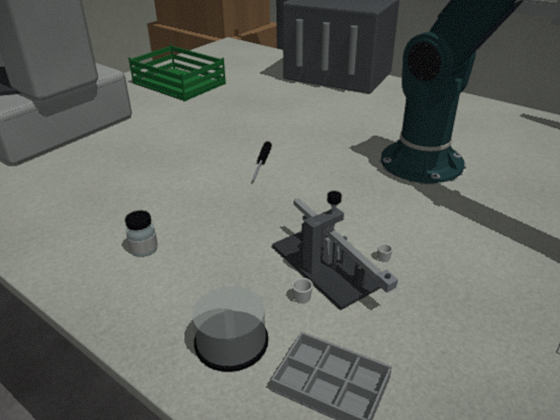

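View pics/top0.png

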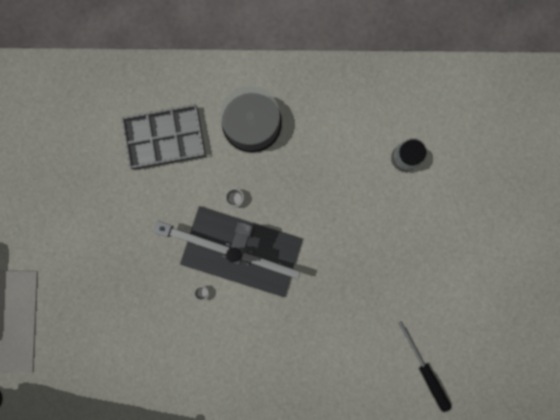

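The scene view shows the head at (390,281), the cap at (334,197) and the C-frame at (320,235). In the top view the head is at (162,228), the plain end at (300,270) and the cap at (234,255). The crucibles are at (236,198) and (204,292).

```bash
cat >> h.py <<'E'
def fit(cam,d,cap=None,verbose=True):
    "bar line from top-surface points"
    P=cloud(cam,d);ok=d>0
    z=P[...,2];m=ok&(z>0.062)&(z<0.108)&(np.hypot(P[...,0]-.52,P[...,1]-.05)<.19)
    return P[m],m
E
python3 - <<'E'
from h import *
np.set_printoptions(precision=4,suppress=True)
for c in ["top","scene"]:
    d=np.load(c+"d.npy");P=cloud(c,d);z=P[...,2]
    r=np.hypot(P[...,0]-.51,P[...,1]-.04)
    m=(d>0)&(z>.163)&(z<.185)&(r<.04);print(c,"cap",P[m].mean(0),np.median(P[m],0),m.sum())
    Q=P[(d>0)&(z<.002)&(r<.4)];print("table z",np.median(P[(d>0)&(r<.4)&(abs(z)<.008)][:,2]))
    m=(d>0)&(z>.006)&(z<.02)&(r<.14);Q=P[m]
    b=cv2.minAreaRect((Q[:,:2]*1000).astype(np.float32));print("base",b,Q[:,2].mean())
    q,m=fit(c,d)
    b=cv2.minAreaRect((q[:,:2]*1000).astype(np.float32));print("barpts",b,len(q))
    im=cv2.imread(f"pics/{c}0.png")
    u=px(c,[.51,.04,.08]);x0,y0=int(u[0])-100,int(u[1])-75
    cv2.imwrite(f"pics/{c}c.png",cv2.resize(im[y0:y0+150,x0:x0+200],None,fx=4,fy=4,interpolation=cv2.INTER_CUBIC));print(x0,y0)
    ps=[]
    yaw=np.deg2rad(17)
    ax=np.array([np.sin(yaw),np.cos(yaw)])
    for cc in np.arange(-.18,.2,.02):
        s=(q[:,:2]-[.51,.042])@ax;k=abs(s-cc)<.006
        if k.sum()>3: print(round(cc,3),k.sum(),np.median(q[k],0),np.ptp(q[k],0))
E
```

```text
top cap [0.5056 0.0426 0.1731] [0.5058 0.0427 0.1731] 184
table z 0.0016702862003314944
base ((507.8148498535156, 37.75984191894531), (267.23760986328125, 264.83514404296875), 68.65064239501953) 0.01335999296812431
barpts ((533.1654052734375, 58.62483215332031), (299.8150329589844, 73.16429138183594), 73.59026336669922) 1177
138 176
-0.12 47 [ 0.4688 -0.0709  0.0936] [0.015  0.0136 0.0123]
-0.1 46 [ 0.4746 -0.0515  0.0921] [0.0154 0.0136 0.0077]
-0.08 52 [ 0.4821 -0.0338  0.0907] [0.0171 0.0153 0.0284]
-0.06 46 [ 0.4876 -0.0142  0.0898] [0.0137 0.0136 0.0162]
-0.04 44 [0.4932 0.0054 0.0879] [0.0155 0.0119 0.0095]
-0.02 79 [0.5008 0.0214 0.0858] [0.0724 0.0194 0.042 ]
0.02 41 [0.5141 0.0654 0.0815] [0.0278 0.0123 0.0252]
0.04 44 [0.5179 0.0811 0.0828] [0.0157 0.0122 0.0117]
0.06 44 [0.5236 0.1007 0.0812] [0.0158 0.0119 0.0097]
0.08 45 [0.5293 0.1196 0.0802] [0.0138 0.0138 0.0213]
0.1 45 [0.537  0.1386 0.0792] [0.0142 0.0144 0.0181]
0.12 42 [0.5428 0.1575 0.078 ] [0.0161 0.0123 0.0145]
0.14 73 [0.5486 0.1776 0.0792] [0.0224 0.0146 0.0261]
0.16 73 [0.5542 0.1951 0.0837] [0.024  0.0165 0
[... 416 characters left out ...]
22 -0.0534  0.092 ] [0.0154 0.013  0.025 ]
-0.08 46 [ 0.489  -0.0351  0.0902] [0.0156 0.0154 0.0244]
-0.06 11 [ 0.491  -0.0177  0.0903] [0.0121 0.0066 0.0035]
-0.02 53 [0.5108 0.0176 0.081 ] [0.0645 0.0222 0.0431]
-0.0 168 [0.5226 0.0356 0.0824] [0.0679 0.03   0.0452]
0.02 97 [0.5237 0.0604 0.0807] [0.0703 0.0313 0.045 ]
0.04 51 [0.5259 0.0798 0.0816] [0.0157 0.0137 0.0164]
0.06 50 [0.5315 0.0977 0.0808] [0.0168 0.0138 0.0156]
0.08 64 [0.5387 0.1172 0.0787] [0.0154 0.0126 0.0198]
0.1 59 [0.5448 0.1363 0.0777] [0.0164 0.0142 0.0161]
0.12 58 [0.5501 0.1562 0.077 ] [0.0146 0.0136 0.0164]
0.14 57 [0.5622 0.1763 0.0824] [0.0257 0.0154 0.0244]
0.16 111 [0.564  0.1935 0.0823] [0.0259 0.0165 0.0254]
```

View pics/scenec.png

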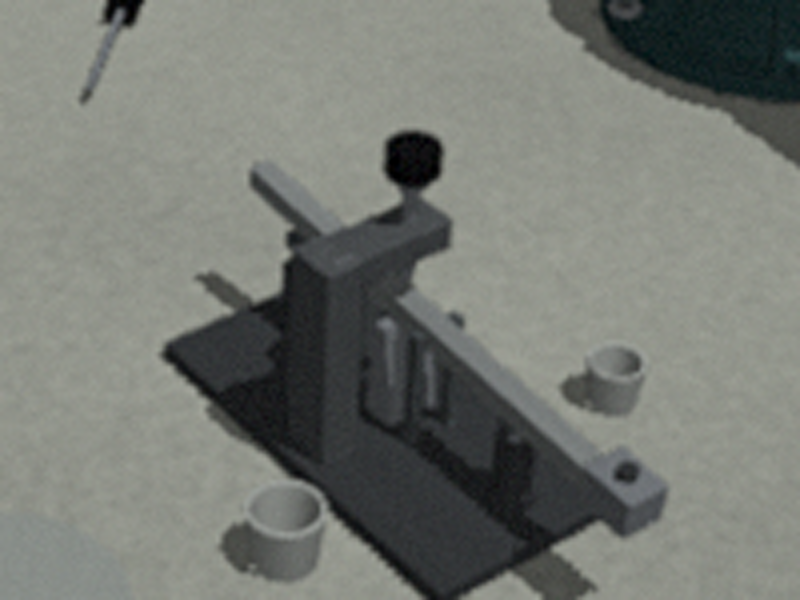

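View pics/topc.png

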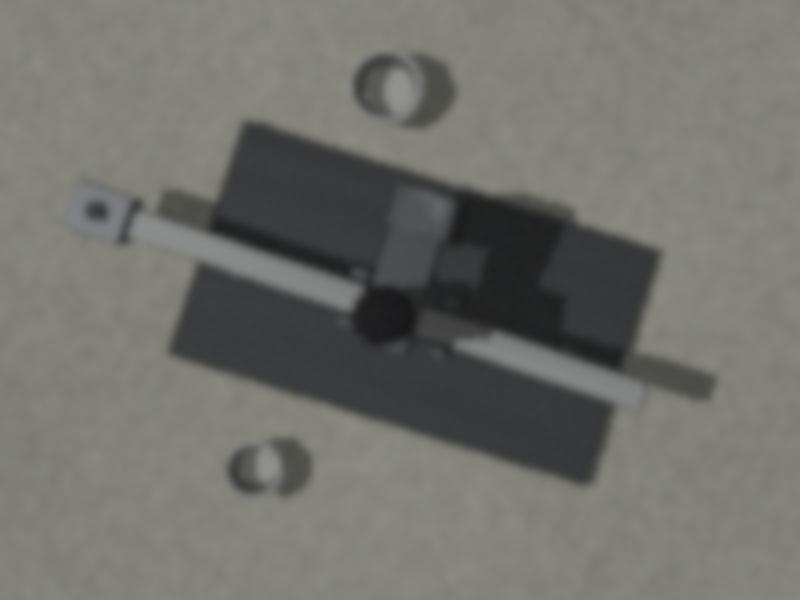

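The bar axis yaws about 18° (world direction about 0.308, 0.951), with the head at +y and the column on the +x side, as expected. The two cameras disagree by about 7 mm in x, so I'll check that from close up. Next I work out the approach in tool axes.

```bash
cat >> h.py <<'E'
from scipy.spatial.transform import Rotation as R
YK=np.array([.308,.951,0]);YK/=np.linalg.norm(YK);XK=np.array([YK[1],-YK[0],0]);K=np.array([.509,.0426,0])
np.set_printoptions(precision=4,suppress=True)
def kf(p): p=np.array(p)-K;return np.array([p@XK,p@YK,p[2]])
def go(s,z,x=0):
    "tool-axis shift to knife-frame target; and turn about tool z"
    st=state();r=R.from_quat(st["orientation"]);t=K+XK*x+YK*s+[0,0,z]
    ty=r.apply([0,1,0]);a=np.arctan2(ty[1],ty[0])-np.arctan2(YK[1],YK[0])
    print("shift",r.inv().apply(t-st["eef_pos"]),"turn z",a,"tool in kf",kf(st["eef_pos"]),"t",st["time_s"],"F",st["force"])
def look(name=None):
    "bar from the two cameras: s of ends, tilt"
    for c in ["top","scene"]:
        p,d=read_camera(c);P=cloud(c,d);q=P[(d>0)].reshape(-1,3)-K;x=q@XK;s=q@YK;z=q[:,2]
        x0=-.003 if c=="top" else .006
        m=(abs(x-x0)<.011)&(z>.06)&(z<.11)&(abs(s)<.2)
        h=np.median(s[m&(s>.1)]) if (m&(s>.1)).any() else 0
        A=[];B=[]
        for k in np.arange(-.13,.125,.006):
            if abs(k)<.035: continue
            j=m&(abs(s-k)<.003)
            if j.sum()>5: A.append(k);B.append(np.percentile(z[j],75))
        A=np.array(A);B=np.array(B);f=np.polyfit(A,B,1);k=abs(B-np.polyval(f,A))<.003;f=np.polyfit(A[k],B[k],1)
        print(c,"slope",f[0],"z at knife",f[1],"s range",np.percentile(s[m],[.3,99.7]),k.sum(),len(A))
        if name: cv2.imwrite(f"pics/{name}_{c}.png",p[...,::-1])
E
python3 - <<'E'
from h import *
look(); go(.215,.12); go(.215,.062)
E
```

```text
top slope -0.06784292099692359 z at knife 0.08683757782029494 s range [-0.127   0.1714] 30 30
scene slope -0.06663562689015255 z at knife 0.08580607957092638 s range [-0.1271  0.1701] 27 27
shift [-0.4932 -0.3394  0.1113] turn z 0.055417267967428296 tool in kf [-0.5113  0.5266  0.2313] t 1.3 F [-0.2552  0.3569 -0.7286]
shift [-0.4932 -0.3394  0.1693] turn z 0.055417267967428296 tool in kf [-0.5113  0.5266  0.2313] t 1.3 F [-0.2552  0.3569 -0.7286]
```

```bash
python3 -m handwheel '{"linear":[[-0.05,-0.035,0],[-0.1,-0.07,0.01],[-0.15,-0.105,0.02],[-0.2,-0.14,0.03],[-0.25,-0.175,0.04],[-0.3,-0.21,0.06],[-0.35,-0.245,0.08],[-0.4,-0.28,0.1],[-0.45,-0.315,0.11],[-0.493,-0.339,0.12],[-0.493,-0.339,0.125],[-0.493,-0.339,0.125]],"rot":[[0,0,0.02],[0,0,0.04],[0,0,0.055],[0,0,0.055],[0,0,0.055],[0,0,0.055],[0,0,0.055],[0,0,0.055],[0,0,0.055],[0,0,0.055],[0,0,0.055],[0,0,0.055]],"gripper":[1,1,1,1,1,1,1,1,1,1,1,1]}'
python3 - <<'E'
from h import *
look("a"); go(.215,.062); go(.190,.062)
a=cv2.imread("pics/a_top.png")[170:290,120:280];b=cv2.imread("pics/a_scene.png")[170:320,290:450]
cv2.imwrite("pics/a.png",np.vstack([cv2.resize(x,(400,300)) for x in (a,b)]))
st=state()
for c in("top","scene"): print(px(c,st["eef_pos"]))
E
```

```text
time_s: 2.8
eef_pos: [0.5746, 0.2478, 0.1059]
orientation: [0.156, 0.988, -0.0, -0.001]
force: [0.1, 0.5, 0.5]
finger_gap: 0.002
gripper_force: 0.0
top slope -0.06492463873439701 z at knife 0.08691719790582571 s range [-0.1269  0.1713] 30 30
scene slope -0.0682826725731663 z at knife 0.08588026460718816 s range [-0.1273  0.1701] 27 27
shift [-0.002  -0.002   0.0444] turn z 0.0032640266013899133 tool in kf [-0.002   0.217   0.1064] t 2.9 F [-0.6995  0.5693  0.4964]
shift [-0.0019 -0.027   0.0444] turn z 0.0032640266013899133 tool in kf [-0.002   0.217   0.1064] t 2.9 F [-0.6995  0.5693  0.4964]
(np.float64(130.12054399739392), np.float64(217.110442923703))
(np.float64(415.2604048930886), np.float64(285.9090945414057))
```

View pics/a.png

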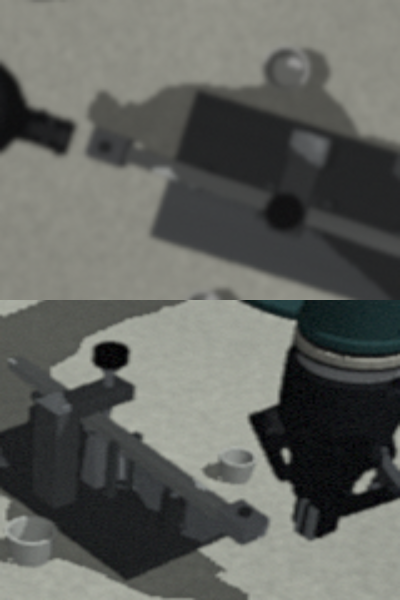

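The closed fingers line up with the head's end face, about 217 mm from the knife, and stand clear of it. I lower them and close in.

```bash
python3 -m handwheel '{"linear":[[-0.001,0,0.022],[-0.002,0,0.044],[-0.002,-0.01,0.044],[-0.002,-0.02,0.044],[-0.002,-0.028,0.044],[-0.002,-0.03,0.044]],"rot":[[0,0,0],[0,0,0],[0,0,0],[0,0,0],[0,0,0],[0,0,0]],"gripper":[1,1,1,1,1,1]}'
python3 - <<'E'
from h import *
look(); go(.190,.062)
E
```

```text
time_s: 3.65
eef_pos: [0.568, 0.2173, 0.0631]
orientation: [0.156, 0.988, 0.0, 0.0]
force: [-0.9, 0.5, -0.1]
finger_gap: 0.002
gripper_force: 0.0
top slope -0.06581295709788913 z at knife 0.08679148059018359 s range [-0.1271  0.1415] 30 30
scene slope -0.06758111741611852 z at knife 0.08598575032304889 s range [-0.1284  0.1994] 27 27
shift [0.0021 0.0048 0.0009] turn z -0.00020323657248577653 tool in kf [0.0021 0.1852 0.0628] t 3.75 F [0.122  0.3893 0.1286]
```

```bash
python3 -m handwheel '{"linear":[[0,-0.002,0],[0,-0.004,0],[0,-0.006,0],[0,-0.008,0],[0,-0.010,0],[0,-0.012,0],[0,-0.014,0],[0,-0.016,0],[0,-0.016,0]],"rot":[[0,0,0],[0,0,0],[0,0,0],[0,0,0],[0,0,0],[0,0,0],[0,0,0],[0,0,0],[0,0,0]],"gripper":[1,1,1,1,1,1,1,1,1]}'
python3 - <<'E'
from h import *
look(); go(.169,.062)
E
```

```text
time_s: 4.88
eef_pos: [0.5631, 0.2031, 0.0625]
orientation: [0.156, 0.988, 0.0, 0.0]
force: [1.4, 3.7, 2.0]
finger_gap: 0.0
gripper_force: 1.8
top slope -0.07173540199018817 z at knife 0.08687134756830209 s range [-0.1408  0.1245] 31 31
scene slope -0.07435097841725814 z at knife 0.08589293103757645 s range [-0.1404  0.1857] 27 27
shift [ 0.002  -0.0003  0.0004] turn z 0.00029555286506299794 tool in kf [0.002  0.1693 0.0624] t 4.975 F [1.1423 3.0123 1.8941]
```

The bar is sliding at about 4 N. Its middle is now about 8 mm on the head side, so I push another 18 mm before the first tilt check.

```bash
python3 -m handwheel '{"linear":[[0,-0.002,0],[0,-0.004,0],[0,-0.006,0],[0,-0.008,0],[0,-0.010,0],[0,-0.012,0],[0,-0.014,0],[0,-0.016,0],[0,-0.018,0],[0,-0.019,0],[0,-0.019,0]],"rot":[[0,0,0],[0,0,0],[0,0,0],[0,0,0],[0,0,0],[0,0,0],[0,0,0],[0,0,0],[0,0,0],[0,0,0],[0,0,0]],"gripper":[1,1,1,1,1,1,1,1,1,1,1]}'
python3 - <<'E'
from h import *
look(); go(.150,.062)
E
```

```text
time_s: 6.35
eef_pos: [0.5579, 0.1858, 0.0629]
orientation: [0.156, 0.988, 0.001, 0.001]
force: [2.0, 4.6, 5.6]
finger_gap: -0.001
gripper_force: 2.7
top slope -0.07391880747827458 z at knife 0.0870380618023889 s range [-0.1585  0.1041] 28 28
scene slope -0.07801832155453874 z at knife 0.08586238252498497 s range [-0.1601  0.1662] 23 26
shift [ 0.0024 -0.0013  0.0008] turn z 0.0007186939280101612 tool in kf [0.0024 0.1513 0.0628] t 6.45 F [2.1906 4.9005 4.4769]
```

```bash
python3 -m handwheel '{"linear":[[0,0.004,0],[0,0.015,0],[0,0.015,0],[0,0.015,0],[0,0.015,0],[0,0.015,0],[0,0.015,0],[0,0.015,0],[0,0.015,0]],"rot":[[0,0,0],[0,0,0],[0,0,0],[0,0,0],[0,0,0],[0,0,0],[0,0,0],[0,0,0],[0,0,0]],"gripper":[1,1,1,1,1,1,1,1,1]}'
python3 - <<'E'
from h import *
look(); go(.150,.062)
E
```

```text
time_s: 7.58
eef_pos: [0.5617, 0.1994, 0.0623]
orientation: [0.156, 0.988, 0.0, 0.0]
force: [0.4, 0.5, 0.8]
finger_gap: 0.002
gripper_force: 0.0
top slope -0.004776427374102475 z at knife 0.08659754429005742 s range [-0.1594  0.1169] 28 30
scene slope -0.0029599696098410932 z at knife 0.08581424277900782 s range [-0.1617  0.1807] 22 25
shift [ 0.0018 -0.0154  0.0003] turn z 0.0004670640320714181 tool in kf [0.0018 0.1654 0.0623] t 7.675 F [-0.1247 -0.2026  0.7827]
```

It reads level with the finger clear. I wait and look again to confirm it has settled.

```bash
python3 -m handwheel '{"linear":[[0,0.005,0],[0,0.012,0],[0,0.02,0],[0,0.02,0],[0,0.02,0],[0,0.02,0],[0,0.02,0],[0,0.02,0],[0,0.02,0],[0,0.02,0]],"rot":[[0,0,0],[0,0,0],[0,0,0],[0,0,0],[0,0,0],[0,0,0],[0,0,0],[0,0,0],[0,0,0],[0,0,0]],"gripper":[1,1,1,1,1,1,1,1,1,1]}'
python3 - <<'E'
from h import *
look(); look("b"); go(.150,.062)
b=cv2.imread("pics/b_scene.png")[175:295,280:440]
cv2.imwrite("pics/b.png",cv2.resize(b,(800,600),interpolation=cv2.INTER_CUBIC))
E
```

```text
time_s: 8.93
eef_pos: [0.5678, 0.2184, 0.0623]
orientation: [0.156, 0.988, 0.0, 0.0]
force: [0.3, 0.8, -0.7]
finger_gap: 0.001
gripper_force: 0.0
top slope -0.0009128817958581491 z at knife 0.0869408096566707 s range [-0.1592  0.1381] 28 31
scene slope -0.005163404526052764 z at knife 0.08580218852459727 s range [-0.1609  0.1997] 23 26
top slope -0.001875637868320248 z at knife 0.08682071296237301 s range [-0.1593  0.1382] 26 31
scene slope -0.005775575480189719 z at knife 0.08579360125126267 s range [-0.1613  0.1996] 22 25
shift [ 0.0018 -0.0354  0.0003] turn z 0.00048059659855548276 tool in kf [0.0018 0.1854 0.0623] t 9.125 F [0.0902 0.2319 0.8654]
```

View pics/b.png

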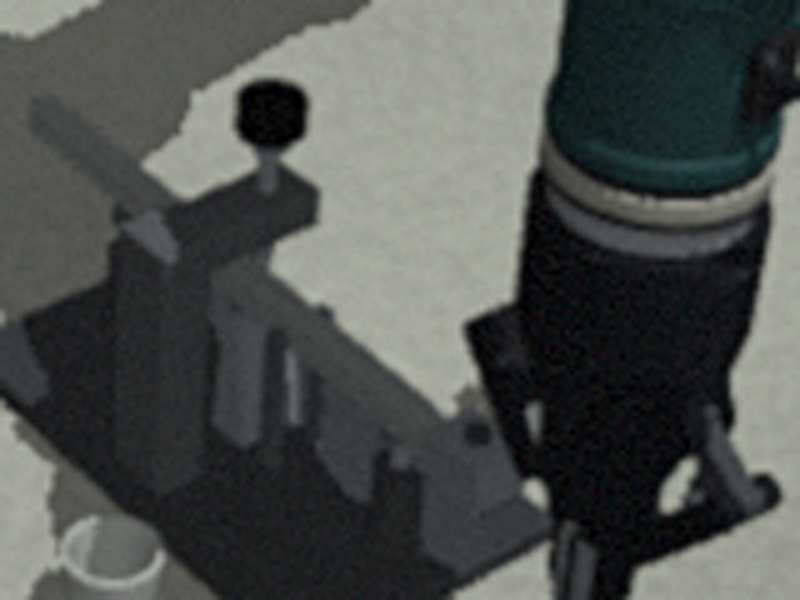

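The bar is level and stable in both cameras. The image shows the fingers at (575,560), well clear of it. I lift and go over the cap.

```bash
python3 -m handwheel '{"linear":[[0,0.01,-0.03],[0,0.01,-0.08],[0.002,0.01,-0.125],[0.002,-0.01,-0.135],[0.002,-0.05,-0.135],[0.002,-0.09,-0.135],[0.002,-0.13,-0.135],[0.002,-0.165,-0.135],[0.002,-0.185,-0.135],[0.002,-0.185,-0.135],[0.002,-0.185,-0.135]],"rot":[[0,0,0],[0,0,0],[0,0,0],[0,0,0],[0,0,0],[0,0,0],[0,0,0],[0,0,0],[0,0,0],[0,0,0],[0,0,0]],"gripper":[1,1,1,1,1,1,1,1,1,1,1]}'
python3 - <<'E'
from h import *
look("c"); go(0,.176)
b=cv2.imread("pics/c_scene.png")[150:270,260:420]
cv2.imwrite("pics/c.png",cv2.resize(b,(800,600),interpolation=cv2.INTER_CUBIC))
print((np.array(px("scene",state()["eef_pos"]))-[260,150])*5)
E
```

```text
time_s: 10.5
eef_pos: [0.5096, 0.0444, 0.1972]
orientation: [0.155, 0.988, 0.001, 0.0]
force: [-0.5, -0.5, 0.4]
finger_gap: 0.005
gripper_force: 0.0
top slope -0.004135317167873338 z at knife 0.08643805202145081 s range [-0.16   -0.0243] 14 14
scene slope -0.0042922206725800206 z at knife 0.08605409902022494 s range [-0.1614  0.1378] 21 25
shift [-0.0001 -0.0023  0.0213] turn z 0.0030282405980359695 tool in kf [-0.0001  0.0022  0.1973] t 10.6 F [ 0.0107 -0.8294 -0.102 ]
[380.6947 169.6075]
```

View pics/c.png

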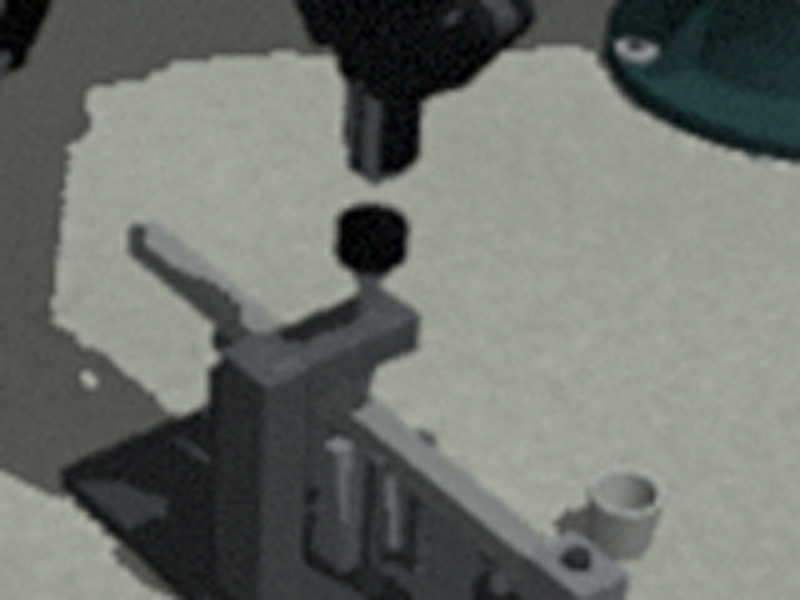

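The finger tips at (380,170) sit over the cap top at (372,225) once shifted 2 mm back. I press down slowly, reading the force.

```bash
python3 -m handwheel '{"linear":[[0,-0.002,0.01],[0,-0.002,0.018],[0,-0.002,0.022],[0,-0.002,0.024],[0,-0.002,0.026],[0,-0.002,0.028],[0,-0.002,0.03],[0,-0.002,0.031],[0,-0.002,0.032],[0,-0.002,0.033],[0,-0.002,0.033],[0,-0.002,0.033]],"rot":[[0,0,0],[0,0,0],[0,0,0],[0,0,0],[0,0,0],[0,0,0],[0,0,0],[0,0,0],[0,0,0],[0,0,0],[0,0,0],[0,0,0]],"gripper":[1,1,1,1,1,1,1,1,1,1,1,1]}'
```

```text
time_s: 12.1
eef_pos: [0.5084, 0.0411, 0.1644]
orientation: [0.156, 0.988, 0.0, 0.0]
force: [-1.0, 0.6, 2.0]
finger_gap: 0.0
gripper_force: 1.5
```

```bash
python3 -m handwheel '{"linear":[[0,0,0.001],[0,0,0.002],[0,0,0.003],[0,0,0.003],[0,0,0.003]],"rot":[[0,0,0],[0,0,0],[0,0,0],[0,0,0],[0,0,0]],"gripper":[1,1,1,1,1]}'; python3 -c "
from h import *
for i in range(4): read_camera('top');print(state()['force'],state()['eef_pos'][2])"
```

```text
time_s: 12.72
eef_pos: [0.5086, 0.0411, 0.1617]
orientation: [0.156, 0.988, 0.0, 0.0]
force: [-2.1, -0.1, 7.5]
finger_gap: -0.002
gripper_force: 3.5
[-1.9655 -0.6306  7.5576] 0.16174206130390076
[-1.6841  0.8927  7.0279] 0.16172394819796654
[-1.428  -0.1748  6.9794] 0.16174226356787522
[-1.2765  0.4959  5.9884] 0.16174830776464888
```

```bash
python3 -m handwheel '{"linear":[[0,0,0.001],[0,0,0.002],[0,0,0.0025],[0,0,0.0025],[0,0,0.0025],[0,0,0.0025]],"rot":[[0,0,0],[0,0,0],[0,0,0],[0,0,0],[0,0,0],[0,0,0]],"gripper":[1,1,1,1,1,1]}'; python3 -c "
from h import *
for i in range(4): read_camera('top');print(state()['force'],state()['eef_pos'][2])"
```

```text
time_s: 13.68
eef_pos: [0.5087, 0.0411, 0.1598]
orientation: [0.156, 0.988, 0.0, 0.0]
force: [-2.3, 0.2, 10.9]
finger_gap: -0.001
gripper_force: 5.7
[-3.482   0.246  11.5119] 0.15977494901728362
[-2.3449  0.5313 11.417 ] 0.15976698789532265
[-2.6002  0.774  10.111 ] 0.15977099563575425
[-2.3026 -0.3082 11.3891] 0.15977503163001452
```

About 11 N; a touch more puts it mid-band, and then I release.

```bash
python3 -m handwheel '{"linear":[[0,0,0.0008],[0,0,0.0008],[0,0,0.0008],[0,0,0.0008]],"rot":[[0,0,0],[0,0,0],[0,0,0],[0,0,0]],"gripper":[1,1,1,1]}'
python3 -m handwheel '{"linear":[[0,0,-0.002],[0,0,-0.004],[0,0,-0.007],[0,0,-0.011],[0,0,-0.016],[0,0,-0.03],[0,0,-0.06],[0,0,-0.1],[0,0,-0.1],[0,0,-0.1],[0,0,-0.1],[0,0,-0.1]],"rot":[[0,0,0],[0,0,0],[0,0,0],[0,0,0],[0,0,0],[0,0,0],[0,0,0],[0,0,0],[0,0,0],[0,0,0],[0,0,0],[0,0,0]],"gripper":[1,1,1,1,1,1,1,1,1,1,1,1]}'
python3 - <<'E'
from h import *
look("d");look()
P=cloud("scene",read_camera("scene")[1]);z=P[...,2];r=np.hypot(P[...,0]-.51,P[...,1]-.04);print("cap z",np.percentile(z[(r<.03)&(z>.14)&(z<.2)],90))
cv2.imwrite("pics/d.png",cv2.resize(cv2.imread("pics/d_scene.png")[150:300,250:450],(800,600),interpolation=cv2.INTER_CUBIC))
E
```

```text
time_s: 14.38
eef_pos: [0.5087, 0.0411, 0.1591]
orientation: [0.156, 0.988, 0.0, 0.0]
force: [-2.8, -0.1, 12.6]
finger_gap: 0.001
gripper_force: 6.4
time_s: 15.88
eef_pos: [0.5077, 0.041, 0.2571]
orientation: [0.156, 0.988, -0.0, -0.001]
force: [-0.1, -0.3, -0.5]
finger_gap: -0.001
gripper_force: 0.0
top slope -0.007514173089873402 z at knife 0.08608855687102938 s range [-0.1599 -0.0213] 14 14
scene slope 0.00020114150324292542 z at knife 0.08605794565567039 s range [-0.1623  0.1376] 22 26
top slope -0.0006313214857949309 z at knife 0.08682066086034168 s range [-0.1599 -0.0224] 13 13
scene slope -0.007004874615841934 z at knife 0.0858673330870406 s range [-0.162   0.1376] 21 25
cap z 0.17432259167538278
```

View pics/d.png

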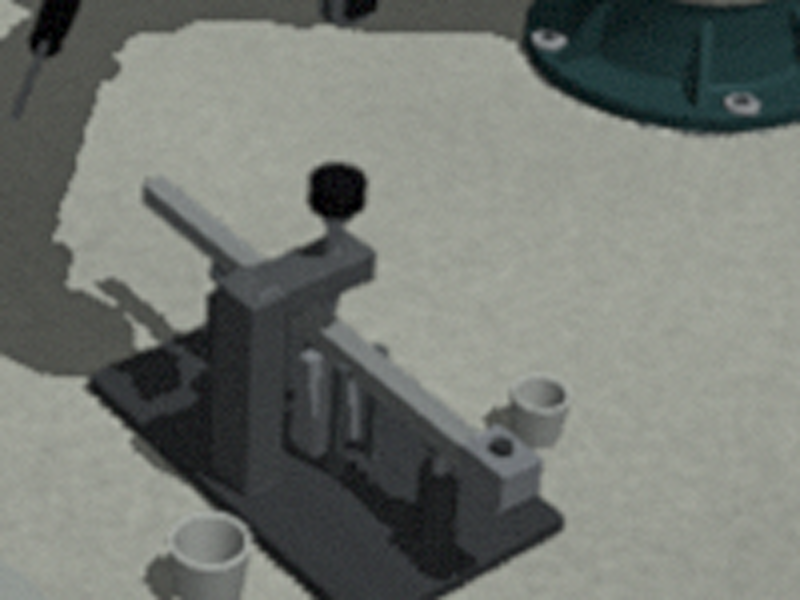

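The pin is back up with the cap at (337,190), about 174 mm high by depth. The bar is level, the gripper is clear and the crucibles haven't moved. One last settle check, then I hand in.

```bash
python3 -m handwheel '{"linear":[[0,0,0],[0,0,0],[0,0,0],[0,0,0],[0,0,0],[0,0,0],[0,0,0],[0,0,0]],"rot":[[0,0,0],[0,0,0],[0,0,0],[0,0,0],[0,0,0],[0,0,0],[0,0,0],[0,0,0]],"gripper":[1,1,1,1,1,1,1,1]}'
python3 - <<'E'
from h import *
look();look();print(sign_off())
E
```

```text
time_s: 17.12
eef_pos: [0.5084, 0.0411, 0.258]
orientation: [0.156, 0.988, 0.0, 0.0]
force: [-0.7, 0.0, -0.3]
finger_gap: 0.0
gripper_force: 0.0
top slope -0.006605510584538377 z at knife 0.08635857462092109 s range [-0.16   -0.0243] 14 14
scene slope -0.004973264558330394 z at knife 0.08588729695072493 s range [-0.1611  0.1379] 23 26
top slope -0.001264000995087607 z at knife 0.08682712024746303 s range [-0.1599 -0.0241] 14 14
scene slope -0.005255092906433074 z at knife 0.08581796980924004 s range [-0.1629  0.1377] 22 25
the job is handed in; nothing more can be done
None
```

The job is handed in (no verdict shown): the bar balances level on the knife to within about 0.007 rad, the pin was pressed at about 12.6 N at the cap and sprang back up, and the arm is clear; I did not see the mark itself.

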